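# Uncover the filter of a stockroom air cleaner

## Robot

A 7-joint arm with a two-finger parallel gripper is mounted at the origin on the work surface. World frame = base frame: x ahead of the robot, y to its left, z up, the work surface at z = 0. Lengths are in m, angles in rad, forces in N, time in s.
With the tool pointing down it reaches from about 0.35 to 0.9 m from the base axis. Payload 19.9 kg.
Tool frame: the origin (TCP) lies between the finger pads; the fingertips stand 19 mm ahead of it and the grasp point (between the pads) is the TCP; z points along the fingers, y is the line along which they close (so a half turn about z gives the same grasp; the last joint's range is limited). The gripper opens to 94 mm and grips with 3 to 60 N. Pads are 16 mm wide; open, the fingers measure 119 mm over their backs; the gripper's body (75 mm by 177 mm) begins 78 mm behind the grasp point.
Start: joints at [-1.256, 0.417, -0.01, 1.614, 0.005, 1.111, -0.053], TCP at [0.218, 0.586, 0.224] pointing down, gripper open.
Joint ranges: [-2.81, 2.81], [-0.39, 2.02], [-1.27, 1.25], [0.06, 2.57], [-1.19, 4.33], [0.19, 2], [-2.82, 2.82]. Speed limits (rad/s): [1.89, 1.89, 2.39, 2.39, 3.01, 3.01, 3.01].

## Interface

Orientations are given as a 3x3 rotation matrix whose columns are the frame's x, y, z axes.
In Python, from rig import robot gives the robot as it stands. Calls block until the motion is done:
- robot.move_ptp(position, orientation): joint-space move of the TCP to a pose.
- robot.move_linear(position, velocity=0.15, frame=None, threshold=None): straight line of the TCP; frame=None keeps the orientation; velocity is the mean speed in m/s. With threshold (N) it stops when the force on the tool has changed by that much, and returns True; else False.
- robot.goto_joints(angles): joint-space move.
- robot.gripper_to(opening): finger opening in m; the grip force is fixed at half the most; returns when the fingers have stopped.
- robot.pause(seconds).
- robot.ik(position, orientation): joint angles nearest the present ones, or None.
- robot.get_state(): the state.
- robot.grab_frame(name): name is "scene" or "top" or "wrist"; returns the picture (384x512x3 uint8, red, green, blue); there is no depth.
- robot.camera_info(name): a dict with "fx", "fy", "cx", "cy" (pixels), "rvec" (rotation vector, rad) and "tvec" (3), from world to camera coordinates, as OpenCV has them. Camera axes: x right, y down, z forward; pixel columns grow to the right and rows downward; lengths in m; the calibration is good to about 2 mm. A picture is of the moment at which its call begins: read the wrist's pose just before it. camera_info takes no time and is no camera call; for the wrist camera it gives the pose at the moment of the call.
A pose or a line that the arm cannot do raises robot.PlanningError and nothing moves.
- robot.sign_off(): hands the job in; it is judged then, once.
The state is a dict: "time": time; "qpos": joint angles; "joint_vel": joint speeds; "effort": joint torques, N m; "ee_pos": TCP position; "tool_rot": TCP orientation; "force": force on the tool from outside, world axes, zero at the start; "moment": the same for the moment, N m; "opening": finger opening in m; "grasp_force": force on a finger pad.
Only numpy, scipy, OpenCV 4.12 (cv2) and the standard library are available. Lean on these libraries where they do the work, as an engineer would, in place of code of your own. Each camera call takes 0.05 s, during which the arm holds its last target. There are 200 camera calls.

## Task

Open up the air-filter unit on the bench for a filter change: press the snap tab in until the slotted cover springs free, then push the cover along its runners off its seat, until the filter opening is completely uncovered and the cover lies flat on the unit's deck. Only press and push with the fingertips: do not lift the cover or push it off the unit. Leave the test-tube rack, the bottle, the carton and the spare filter where they stand.

Things in the scene. Friction and masses are not known exactly. Their poses are not given: they have to be found in the camera images.
- filter_unit: Air-filter unit, fixed: light grey casing 160 mm (its x) by 310 mm (its y, -160 to +150), 94 mm high; a round outlet spigot stands out 30 mm at the +y end. Origin on the bench, z up. Along y: head with the snap tab (y -160 to -106, top at z 94 mm), filter bay under the cover, open deck up to the end stop. The cover comes off in the unit's +y direction.
- opening (a point): Centre of the filter opening under the cover, at runner height, fixed to the unit (unit x 0, y -55, z 85 mm). The opening is 72 mm wide (x) and 84 mm long (unit y -97 to -13). Here two pairs of claws (16 mm long, at unit y -88 and -22) hook over the cover's side edges, so that it can slide but not lift.
- deck (a point): Centre of the open deck where the cover is to lie, at runner height, fixed to the unit (unit x 0, y +62, z 85 mm). Two runners carry the cover from bay to deck between side curbs 112 mm apart and 9.5 mm high; the floor between the runners is 8 mm lower. A 9.5 mm high end stop across the end (inner face at unit y +138) keeps the cover on the unit.
- tab (a joint): Travel of the snap tab in m: 0 up, 0.007 fully in. It slides straight down on a spring (2 N, 4 N at the bottom, plus up to 4 N latch friction) and rises again when let go. Beyond about 5 mm it frees the cover, which two sprung plungers in the head then push 12 mm towards unit +y (within 0.5 s), too far to latch again. Until then the cover is locked.
- tab_top (a point): Middle of the top face of the snap tab, moving with it: a rectangular grey pad 44 mm (unit x) by 32 mm (unit y) with three thin grip lines, standing 10 mm above the head's top (z 104 mm above the bench when up), at unit x 0, y -132.
- cover: Slotted filter cover: grey plastic plate 110 mm (its x) by 100 mm (its y), about 140 g, 5 mm thick at the edges, 9 mm over its middle 92 mm. Origin at the centre of the plate's underside, axes parallel to the unit's. Latched it sits at unit y -55, z 85 mm; against the end stop at unit y +88. A rib under its rear edge runs 6 mm below. Once free it slides with 1 to 2 N.
- push_face (a point): Foot, at mid width, of the upright face of the cover's thumb ledge, moving with the cover. The ledge is 92 mm wide (x) and rises 15 mm above the cover's 9 mm level; its upright face looks to -y (to the tab), 8 mm short of the cover's middle; the other side slopes. A fingertip just above the cover, between tab and ledge (53 mm apart when latched), pushes it towards +y.
- tube_rack: Bystander: small wooden test-tube rack, 54 by 160 mm (long along its y), 80 mm high, three glass tubes in it up to 98 mm. Origin under its centre. Beside the unit.
- bottle: Bystander: white plastic bottle, diameter 62 mm, 115 mm high. Origin under its centre.
- carton: Bystander: closed cardboard carton 90 by 70 by 62 mm high. Origin under its centre.
- spare_filter: Bystander: the new pleated filter, a card frame 80 by 70 by about 22 mm high, lying on the bench. Origin under its centre.
Not all that is in view belongs to the job. What is shaped like the cover but blue or orange is not meant.

How it is judged:
On the way:
1. the snap tab is pressed in by more than 4.5 mm (value of joint tab above 0.0045 m), for 0.05 s.
At the end, for the whole second after the job is handed in: The cover lies at rest, flat (within 0.06 rad) on the unit's runners, with its whole length past the filter opening: its middle at least 93 mm from where it was latched (unit y of 38 mm or more; the end stop is at 88 mm) (y of cover in the frame of filter_unit between 0.038 and 0.095 m and x of cover in the frame of filter_unit between -0.008 and 0.008 m and z of cover in the frame of filter_unit between 0.081 and 0.089 m and angle between cover's own z axis and vertical below 0.06 rad and linear speed of cover below 0.01 m/s); the robot touches nothing.
It fails at once if the cover is lifted more than 12 mm off its runners (z of cover in the frame of filter_unit above 0.097 m).
It fails at once if the cover falls off the unit (z of cover in the frame of filter_unit below 0.06 m).
It fails at once if a bystander is moved by more than 20 mm (distance of any of tube_rack, bottle, carton, spare_filter from where it was at the start of the episode above 0.02 m).
It fails at once if a bystander is tipped (angle between any of tube_rack, bottle, carton, spare_filter's own z axis and vertical above 0.3 rad).
It also fails if it takes over 42 s, if anything falls off the work surface, if the arm or the gripper's body presses on something with over 40 N, if the wrist force passes 120 N, or if a joint passes its speed limit or range.

## Working session

There is one attempt and no reset: what is moved stays moved. The work goes in short steps, each a Python script; the robot and the scene stay as the last script left them, time stands still between calls to the robot, and variables do not carry over. Pictures are saved under pics/ and viewed, at most 10 in all, crops included, and the job is handed in when it is done.

```bash
mkdir -p pics; python3 - <<'E'
from rig import robot
import cv2
for n in ("top","scene"):
    cv2.imwrite(f"pics/{n}.png",robot.grab_frame(n)[:,:,::-1])
    print(n,robot.camera_info(n))
print(robot.get_state())
E
```

```text
top {'fx': 400.13686568526293, 'fy': 400.13686568526293, 'cx': 255.57060025677075, 'cy': 185.59549828749113, 'rvec': array([ 2.09610753, -2.11601103,  0.1837456 ]), 'tvec': array([-0.03866321,  0.56805517,  0.86938416])}
scene {'fx': 346.61943091565814, 'fy': 346.61943091565814, 'cx': 261.175049264147, 'cy': 197.8054639501839, 'rvec': array([ 1.02127326,  2.25048022, -1.16233178]), 'tvec': array([ 0.38547842, -0.13117097,  1.19502117])}
{'time': 0.1, 'qpos': array([-1.2554773 ,  0.41791759, -0.01032015,  1.61410392,  0.00472264,
        1.1107036 , -0.05303328]), 'joint_vel': array([ 0.00107626, -0.00187971, -0.00248661, -0.00126603,  0.00163093,
       -0.00012222,  0.0015053 ]), 'effort': array([ 2.86200433e-03, -8.52593064e+01,  6.41069524e-01, -4.26692498e+01,
       -4.87990596e-02,  1.63997943e-02, -1.05966555e-05]), 'ee_pos': array([0.21820397, 0.58533324, 0.22388992]), 'tool_rot': array([[-9.37012818e-01,  3.49294851e-01, -2.92658224e-04],
       [ 3.49294960e-01,  9.37012213e-01, -1.06979178e-03],
       [-9.94484294e-05, -1.10463265e-03, -9.99999385e-01]]), 'force': array([ 0.42172219, -0.54751739, -0.31800516]), 'moment': array([ 0.02204577, -0.01318533, -0.02226585]), 'grasp_force': 0.0, 'opening': 0.09433912878300306}
```

View pics/top.png

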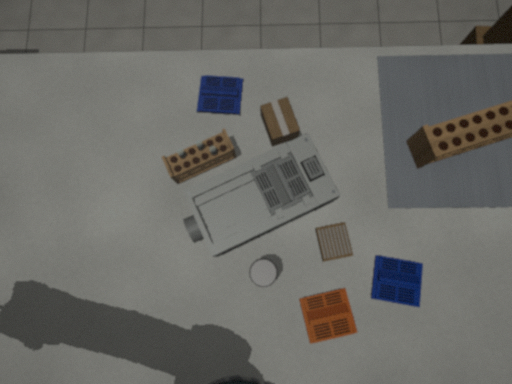

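View pics/scene.png

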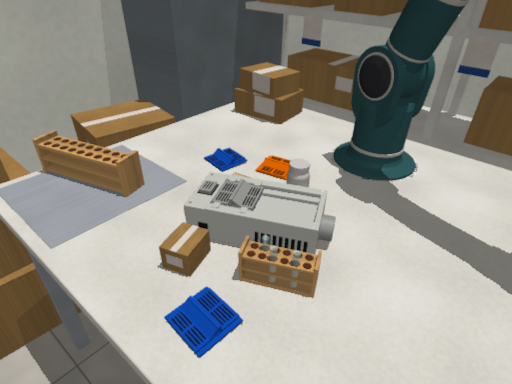

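Top view: the unit spans about (190–340, 137–255), with the tab near (313,167), the latched cover near (282,183) and the spigot at (193,228), so unit +y points left and down. The rack (200,157), carton (280,120), bottle (263,272) and spare filter (334,241) stand around it. I'll enlarge the crop to get accurate corners.

```bash
cat > h.py <<'E'
import numpy as np, cv2
def ray(info,px,z):
    R=cv2.Rodrigues(np.array(info["rvec"]))[0]; t=np.array(info["tvec"])
    K=np.array([[info["fx"],0,info["cx"]],[0,info["fy"],info["cy"]],[0,0,1]])
    c=-R.T@t; d=R.T@np.linalg.inv(K)@np.array([px[0],px[1],1.])
    return c+d*(z-c[2])/d[2]
def proj(info,P):
    K=np.array([[info["fx"],0,info["cx"]],[0,info["fy"],info["cy"]],[0,0,1]])
    return cv2.projectPoints(np.array(P,float).reshape(-1,1,3),np.array(info["rvec"]),np.array(info["tvec"]),K,None)[0].reshape(-1,2)
E
python3 - <<'E'
import cv2
im=cv2.imread("pics/top.png")[125:265,175:350]
cv2.imwrite("pics/topc.png",cv2.convertScaleAbs(cv2.resize(im,None,fx=4,fy=4,interpolation=cv2.INTER_CUBIC),alpha=1.3))
E
```

```text
(no output)
```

View pics/topc.png

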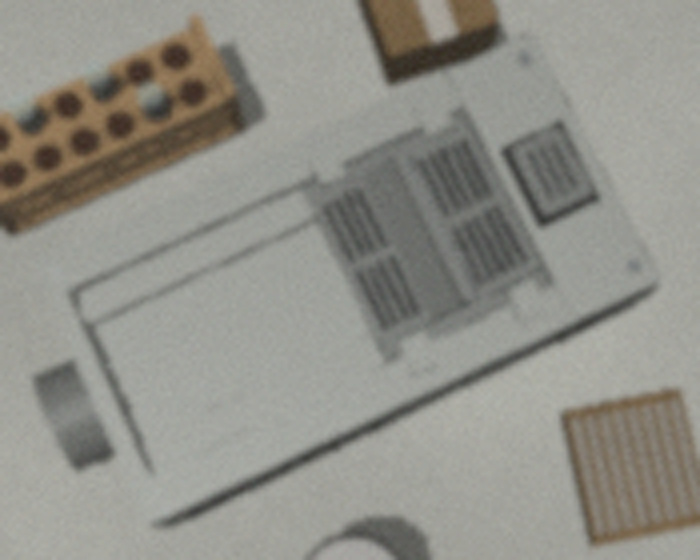

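The crop shows the tab pad centred at about (552,172), the head corners at (530,35) and (657,288), and the far corner of the end-stop side at (157,522). The cover is latched, with its thumb ledge as the darker band at about (425,235).

```bash
python3 - <<'E'
from rig import robot
from h import *
i=robot.camera_info("top")
f=lambda u,v,z:ray(i,(175+(u+.5)/4-.5,125+(v+.5)/4-.5),z)
P1,P2,P3=f(530,35,.094),f(657,288,.094),f(157,522,.094)
T=f(552,172,.104)
n=np.linalg.norm
print("P",P1,P2,P3,"T",T); print("width",n(P1-P2),"len",n(P3-P2))
y1=(P3-P2)/n(P3-P2); x=(P2-P1)/n(P2-P1)
print("yaw from len",np.degrees(np.arctan2(y1[1],y1[0])),"from width",np.degrees(np.arctan2(x[1],x[0])), )
E
```

```text
P [ 0.67940407 -0.16271732  0.094     ] [ 0.5331688  -0.22740855  0.094     ] [0.40886346 0.04564807 0.094     ] T [ 0.59686261 -0.17112652  0.104     ]
width 0.15990530891965388 len 0.30001955463370644
yaw from len 114.47676200056046 from width -156.1364684656364
```

```bash
cat >> h.py <<'E'
yaw=np.radians(24.2)
xu=np.array([np.cos(yaw),np.sin(yaw),0]); yu=np.array([-np.sin(yaw),np.cos(yaw),0]); 
O=np.array([.596,-.1705,0])+.132*yu
U=lambda x,y,z: O+x*xu+y*yu+np.array([0,0,z])   # unit -> world
TIP=.019
def rot(s): # tool y along s*unit x, z down
    z=np.array([0,0,-1.]); y=s*xu; return np.column_stack([np.cross(y,z),y,z])
E
python3 - <<'E'
from rig import robot
from h import *
print("scene px of tab, cover mid, head corners", proj(robot.camera_info("scene"),[U(0,-.132,.104),U(0,-.055,.094),U(.08,-.16,.094),U(-.08,-.16,.094),U(.08,.15,.094)]).round(1))
robot.gripper_to(0)
best=None
q0=np.array(robot.get_state()["qpos"])
for s in (1,-1):
    q=robot.ik(U(0,-.132,.16+TIP),rot(s)); print(s,q)
    if q is not None and (best is None or abs(q-q0).max()<best[0]): best=(abs(q-q0).max(),s)
s=best[1]; open("s.txt","w").write(str(s))
robot.move_ptp(U(0,-.132,.16+TIP),rot(s))
w=robot.camera_info("wrist"); cv2.imwrite("pics/w1.png",robot.grab_frame("wrist")[:,:,::-1])
cv2.imwrite("pics/s1.png",robot.grab_frame("scene")[:,:,::-1])
print(s,robot.get_state()["time"],robot.get_state()["force"],"wrist px", proj(w,[U(0,-.132,.104),U(.022,-.148,.104),U(-.022,-.148,.104),U(.022,-.116,.104),U(-.022,-.116,.104),U(0,-.063,.094)]).round(0).tolist())
E
```

```text
scene px of tab, cover mid, head corners [[208.6 185. ]
 [238.5 193.9]
 [183.6 204.4]
 [211.1 170.9]
 [318.1 231.3]]
1 [-0.42966076  0.63469474  0.95055742  1.69396751 -0.56756115  1.11413736
  1.11196002]
-1 [-0.49609705  0.70565255  1.08219411  1.69578396 -0.67372411  1.16262435
 -1.94728321]
1 4.5917 [-1.28185344  0.22183805 -0.32087333] wrist px [[260.0, 214.0], [290.0, 234.0], [230.0, 234.0], [291.0, 193.0], [229.0, 193.0], [260.0, 116.0]]
```

View pics/w1.png

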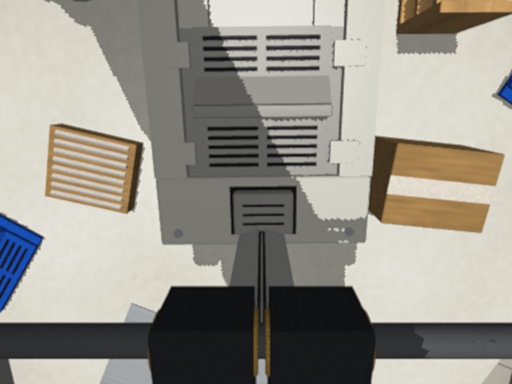

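View pics/s1.png

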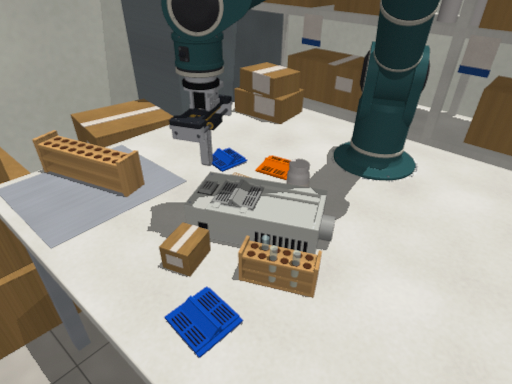

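The wrist view shows the tab pad spanning about (233–295, 188–233), within 4 px (about 2–3 mm) of the prediction. The unit's edges are level, so the yaw is right, and the ledge foot is at row 116 as predicted. I'll shift +2 mm in x and press.

```bash
sed -i 's/^U=/O=O+.002*xu\nU=/' h.py; python3 - <<'E'
from rig import robot
from h import *
robot.move_linear(U(0,-.131,.110+TIP),velocity=.08)
f0=robot.get_state()["force"]
hit=robot.move_linear(U(0,-.131,.0925+TIP),velocity=.012,threshold=14)
s=robot.get_state(); print(hit,"tip z",s["ee_pos"][2]-TIP,s["force"]-f0,s["time"])
robot.pause(.4)
robot.move_linear(U(0,-.131,.150+TIP),velocity=.1)
w=robot.camera_info("wrist"); cv2.imwrite("pics/w2.png",robot.grab_frame("wrist")[:,:,::-1])
print(robot.get_state()["time"],proj(w,[U(0,-.063,.094),U(0,-.051,.094)]).round(0).tolist())
E
```

```text
True tip z 0.09682921539854755 [-4.05843768  2.14060307 13.83241686] 6.4333
7.5667 [[261.0, 118.0], [261.0, 99.0]]
```

View pics/w2.png

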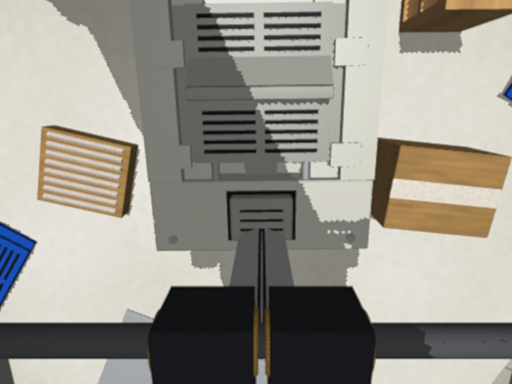

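The cover is free: it has sprung about 12 mm, the plungers are visible at (215,170) and (305,170), and the ledge foot is at row 99 as predicted. Next I push.

```bash
python3 - <<'E'
from rig import robot
from h import *
robot.move_linear(U(0,-.080,.150+TIP),velocity=.1)
f0=robot.get_state()["force"]
print("down hit",robot.move_linear(U(0,-.080,.0985+TIP),velocity=.04,threshold=6))
print("push hit",robot.move_linear(U(0,.052,.0985+TIP),velocity=.04,threshold=15))
s=robot.get_state(); print((s["ee_pos"]-O)@np.c_[xu,yu],s["ee_pos"][2]-TIP,s["force"]-f0)
e=(s["ee_pos"]-O)@yu
robot.move_linear(U(0,e-.012,.0985+TIP),velocity=.04)
robot.move_linear(U(0,e-.012,.17+TIP),velocity=.1)
robot.move_linear(U(0,-.10,.20+TIP),velocity=.15)
w=robot.camera_info("wrist"); cv2.imwrite("pics/w3.png",robot.grab_frame("wrist")[:,:,::-1])
print(robot.get_state()["time"],proj(w,[U(0,.060,.094),U(0,.020,.09),U(.055,.020,.09),U(-.055,.020,.09),U(0,-.013,.085)]).round(0).tolist())
E
```

```text
down hit False
push hit False
[5.0907610e-05 5.1952564e-02] 0.09852739998011632 [-0.62457562 -0.18507731  0.73538422]
15.5917 [[261.0, -12.0], [261.0, 47.0], [331.0, 47.0], [191.0, 47.0], [261.0, 91.0]]
```

View pics/w3.png

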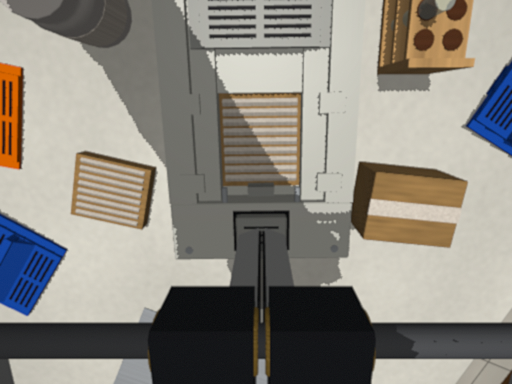

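The opening (220–302, 93–188) is fully uncovered. The cover's rear edge is at row 48, against a predicted 47, so the cover sits at unit y ≈ 70 mm, straight on the runners. The robot is clear.

```bash
python3 -c "
from rig import robot
print(robot.sign_off())"
```

```text
the job is handed in; nothing more can be done
None
```

The tab was pressed, the cover sprang free and now lies on the deck at about unit y 70 mm with the filter opening fully uncovered; I handed the job in with the robot clear, about 15.6 s on its clock, and got no verdict back.

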